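Seat a copper pipe in the saw jig and snap the toggle clamp shut

ROBOT

A 6-joint arm with a two-finger parallel gripper is mounted at the origin on a cart in front of the work surface, level with it; the furniture and walls round the work are solid. World frame = base frame: x ahead of the robot, y to its left, z up, the work surface at z = 0. Lengths are in m, angles in degrees, forces in N, time in s.
With the tool pointing down it reaches from about 0.375 to 0.9 m from the base axis. Payload 3.1 kg.
Tool frame: the origin (TCP) lies at the very end of the fingers, on their centre line; the grasp point (between the pads) lies 19 mm behind it; z points along the fingers, y is the line along which they close (so a half turn about z gives the same grasp; the last joint's range is limited). The gripper opens to 87 mm and grips with 3 to 60 N. Pads are 19 mm wide; open, the fingers measure 117 mm over their backs; the gripper's body (75 mm by 190 mm) begins 51 mm behind the grasp point.
Start: joints at [-78.467, 30.224, 82.088, -0, 67.689, -10.227], TCP at [0.232, -0.58, 0.223] pointing down, gripper open.
Joint ranges: [-176.69, 176.69], [-43.24, 126.21], [12.49, 139.97], [-82, 262], [0, 151.66], [-163.58, 163.58]. Speed limits (degrees/s): [159.86, 159.86, 180, 180, 180, 180].

INTERFACE

Orientations are given as a 3x3 rotation matrix whose columns are the frame's x, y, z axes.
In Python, from rig import * gives the robot as it stands.
- The arm moves only by the tool jog_arm, never from a script. Its arguments are lists of equal length, an entry for each row: "delta_pos": the shift along the world's x, y, z in cm, a list of three; "turn": the turn about the world's z in degrees; "grip": the closure, from 0 (fully open) to 1 (shut). In form: {"delta_pos": [[x, y, z], ...], "turn": [turn, ...], "grip": [grip, ...]}. A call has 1 to 12 rows; each row is the pose to reach, as a shift and turn from the pose commanded when the call began; what a row does not reach only later rows make up. A row lasts 1/8 s, in which the tool goes at most 62.5 mm and 10.7 degrees, less where a joint would pass 70% of its speed; a pose out of reach is approached as far as the arm can. A call with a gripper value outside its range is refused whole. The fingers move at their own pace and stop on an object; the grip force is fixed at half the most. Time passes only in rows, so rows that repeat a pose let the fingers close. It gives the time, the measured TCP pose, the force, the opening and the grip force at its end, in the units of the state.
- read_state(): the state, without advancing time (a new reading comes with each control period).
- capture(name): name is "scene" or "top" or "wrist"; returns a dict with "color" (384x512x3 uint8, blue, green, red), "fovy" (degrees; the focal length in pixels is half the picture's height over the tangent of half this angle, whatever the lens; pixels are square), "cx", "cy" (the principal point, pixels), "k1" (the pictures are not rectified: a ray, as slopes to the right and down, at radius r is drawn at 1 + k1 r^2 times it, then the intrinsics apply), "camera_from_world" (4x4, takes a point from world to camera coordinates). Camera axes: x right, y up, looking along -z (the intrinsics and any distortion apply to the point x, -y, -z); pixel columns grow to the right and rows downward; lengths in m; the calibration is good to about 2 mm. A picture is of the moment at which its call begins. There is no depth.
- hand_in(): hands the job in; it is judged then, once.
The state is a dict: "time_s": time; "joint_positions": joint angles; "qvel": joint speeds; "tau": joint torques, N m; "position": TCP position; "tcp_rot": TCP orientation; "force": force on the tool from outside, world axes, zero at the start; "moment": the same for the moment, N m; "opening": opening from 0.0 (shut) to 1.0 (fully open); "grasp_force": force on a finger pad.
Only numpy, scipy, OpenCV 4.12 (cv2) and the standard library are available. Lean on these libraries where they do the work, as an engineer would, in place of code of your own. Each camera call takes 0.05 s, during which the arm holds its last target. There are 200 camera calls.

TASK

Get the copper pipe in the jig ready for cutting: push it lengthwise along its channel until its end is right up against the dark end stop, then push the clamp's red handle over and down past its dead point until it snaps into lock with the rubber pad pressing on the pipe. Only push, with the fingertips: do not lift the pipe, and leave the bottle, pliers, marker and tape measure where they are.

Things in the scene. Friction and masses are not known exactly. Their poses are not given: they have to be found in the camera images.
- fixture: jig fixed to the bench, new place and turn each run: grey metal plate 150x172x12 mm with blue pipe channel, dark end stop, toggle clamp. Origin on the bench under the clamp bracket (44x28 mm, 86 high); plate spans x -57..93, y -104..68 mm. y runs along the channel, away from the stop; x from the clamp to the channel, the handle swings to -x; z up
- channel_mouth (a point): middle of the channel floor at its open near end (fixture x 62, y 60, z 30 mm). The channel runs 140 mm from here along fixture -y to just before the stop, is 22 mm wide inside, with walls 10 mm higher than its floor
- stop_face (a point): middle of the end stop's face that the pipe must meet (fixture x 62, y -85, z 39.5 mm). The stop is 40 mm wide along x and 57 mm high
- pipe: loose straight copper pipe, 160 mm long, 19 mm diameter, about 0.09 kg, lying in the channel along fixture y; slides freely. Origin at mid length on its underside, y axis along it, away from the stop. Its near end sticks out of the open +y end of the channel before and after the push. It starts 20 to 45 mm short of the stop; home, its origin is at fixture y = -5 mm
- pipe_end (a point): the centre of the pipe's near (+y) end face, the one to push; 39.5 mm above the bench
- clamp_handle (a joint): handle angle, rad: 0 open (upright), about 1.10 dead point, 1.30 locked at its own stop. Axis parallel to fixture y through fixture x -8, z 60 mm; it swings over to fixture -x and down, leaning q + 0.05 from the vertical. A spring drives it back to 0 before the dead point and on to 1.30 past it; at the grip point the push needed rises to about 4 N half way
- handle_grip (a point): point on the handle's axis 105 mm from its pivot. The red grip is a round bar of 19 mm diameter from 41 to 142 mm from the pivot; open, its top is 202 mm above the bench. The raised clamp arm stands on its fixture +x side, up to 130 mm above the bench and 80 mm in +x from the handle's axis: the +x side of the grip is free to push above that
- clamp_pad: black rubber pad, 18 mm diameter, on the clamp arm's sprung spindle. Origin 31 mm above the pad's tip when shut, on the arm. The arm is linked to the handle: raised when open, level when locked, the pad then on the pipe at fixture x 62, y 0, pressing with about 4 N
- oil_bottle: bystander: yellow plastic oil bottle with a red spout, 36 x 52 x 160 mm, standing; origin under its middle
- pliers: bystander: red-handled pliers lying flat, 172 x 57 x 13 mm, long along its x; origin under its middle
- marker: bystander: black and white felt marker lying, 18 x 134 x 18 mm, long along its y; origin under its middle
- tape_measure: bystander: yellow and black pocket tape measure standing on edge, 34 x 80 x 59 mm; origin under its middle

How it is judged:
By the outcome, as a careful person would: the job done as asked, in the order asked, and still so for the second after the job is handed in, with the robot touching nothing.
It also fails if it takes over 53 s, if anything falls off the work surface, if the arm or the gripper's body presses on something with over 40 N, if the wrist force passes 120 N, or if a joint passes its speed limit or range.

## Working session

There is one attempt and no reset: what is moved stays moved. The work goes in short steps, Python scripts to look and compute and a tool call to move; the robot and the scene stay as the last step left them, time stands still between calls to the robot, and variables do not carry over. Pictures are saved under pics/ and viewed, at most 10 in all, crops included, and the job is handed in when it is done.

Besides the shell and the picture viewer there is one more tool, called as name([rows], argument=value, ...), one row to a line, values as JSON. jog_arm: Moves the arm, as the interface text tells. Its arguments: {"type":"object","properties":{"delta_pos":{"type":"array"},"turn":{"type":"array"},"grip":{"type":"array"}},"required":["delta_pos","turn","grip"]}

```bash
mkdir -p pics; cat > h.py <<'E'
from rig import *
import numpy as np, cv2, pickle
def snap(n,f):
    c=capture(n); cv2.imwrite(f'pics/{f}.png',c['color']); pickle.dump(c,open(f'pics/{f}.pkl','wb')); return c
def proj(c,P):
    P=np.atleast_2d(P); T=np.array(c['camera_from_world']); p=P@T[:3,:3].T+T[:3,3]
    u=p[:,0]/-p[:,2]; v=-p[:,1]/-p[:,2]; f=192/np.tan(np.radians(c['fovy']/2)); s=1+c['k1']*(u*u+v*v)
    return np.c_[c['cx']+f*u*s, c['cy']+f*v*s]
E
python3 - <<'E'
from h import *
a=snap('scene','s0');b=snap('top','t0');c=snap('wrist','w0')
cv2.imwrite('pics/a0.png',cv2.resize(a['color'],(800,600)));cv2.imwrite('pics/b0.png',cv2.resize(b['color'],(800,600)))
print(read_state())
E
```

```text
{'time_s': 0.15, 'joint_positions': array([-7.84657315e+01,  3.02677772e+01,  8.21393752e+01,  7.87066144e-04,
        6.76891795e+01, -1.02259151e+01]), 'qvel': array([ 0.05855757, -0.17060037, -0.20955187, -0.01219115, -0.03867753,
        0.00577497]), 'tau': array([ 3.91777821e-04, -4.40429664e+01, -1.76843709e+01,  6.32489542e-02,
        5.52467303e-02, -1.00209527e-04]), 'position': array([ 0.23163309, -0.57989062,  0.22178603]), 'tcp_rot': array([[ 9.28745664e-01,  3.70717395e-01, -3.23732446e-04],
       [ 3.70717406e-01, -9.28744250e-01,  1.64989599e-03],
       [ 3.10980498e-04, -1.65234700e-03, -9.99998587e-01]]), 'force': array([-0.45155001, -0.78396251, -0.71399515]), 'moment': array([-0.03884201, -0.04528055,  0.02976408]), 'grasp_force': 0.0, 'opening': 1.0027984537983474}
```

View pics/a0.png

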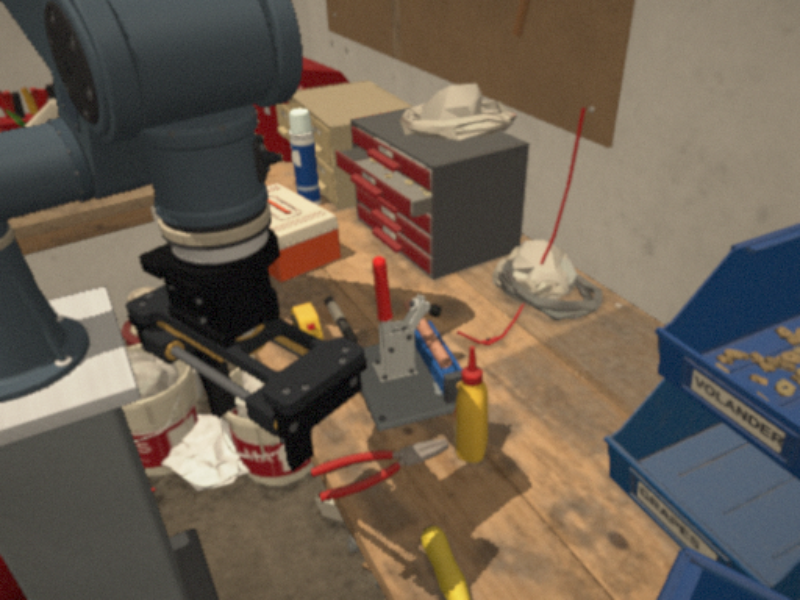

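View pics/b0.png

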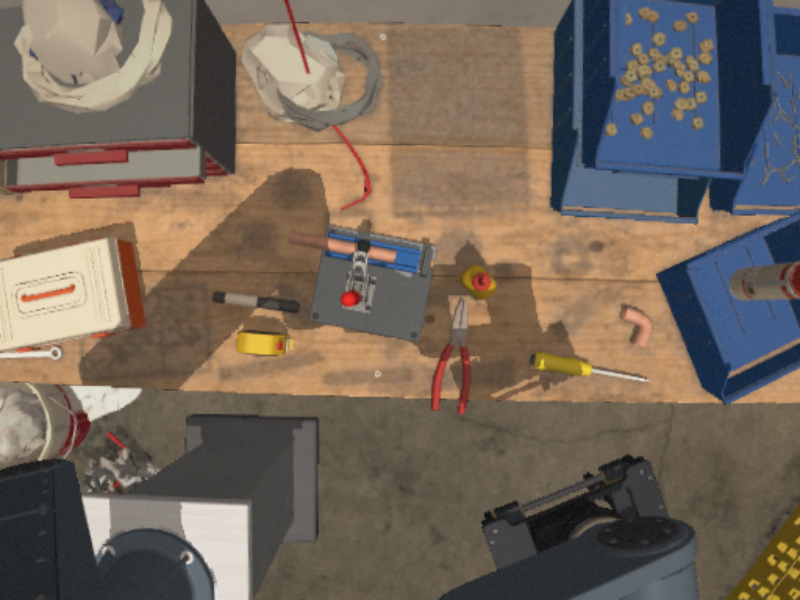

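The top view shows the jig at about (370,285), with the channel on the far side, the stop at right (428,258) and the pipe's near end at left (292,238). I'll enlarge it.

```bash
python3 - <<'E'
from h import *
im=cv2.imread('pics/t0.png')
cv2.imwrite('pics/b1.png',cv2.resize(im[135:235,170:300],(780,600),interpolation=cv2.INTER_CUBIC))
E
```

```text
(no output)
```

View pics/b1.png

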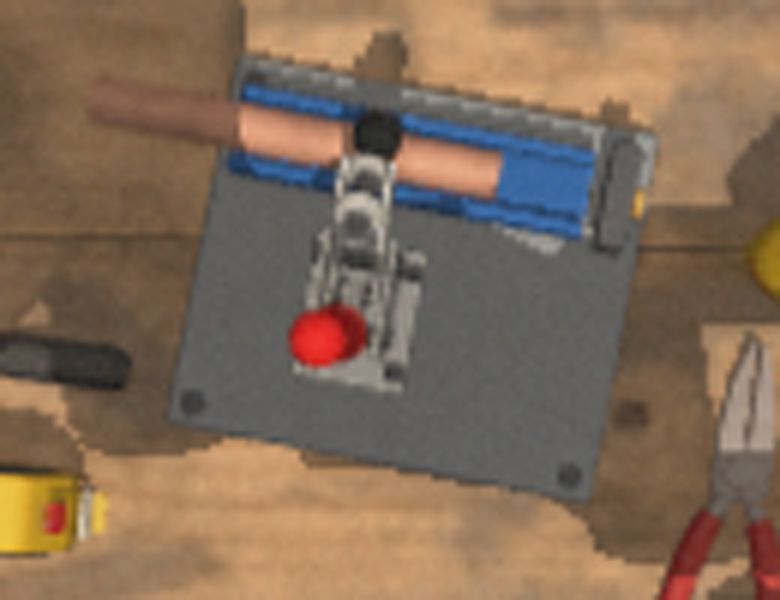

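The plate corners in the crop are (170,420), (588,498), (657,130) and (243,58). The pipe ends are at (93,98) and (500,172).

```bash
cat >> h.py <<'E'
def F(p,P):
    P=np.atleast_2d(P)/1000.; c,s=np.cos(p[2]),np.sin(p[2])
    return np.c_[p[0]+c*P[:,0]-s*P[:,1],p[1]+s*P[:,0]+c*P[:,1],P[:,2]]
E
python3 - <<'E'
from h import *
from scipy.optimize import least_squares as ls
c=pickle.load(open('pics/t0.pkl','rb'))
px=lambda l:(np.array(l)+.5)/6-.5+[170,135]
K=[[-57,68,12],[-57,-104,12],[93,-104,12],[93,68,12],[-8+142*np.sin(.05)*-1,0,198]]
U=px([[170,420],[588,498],[657,130],[243,58],[319,338]])
r=ls(lambda p:(proj(c,F(p,K))-U).ravel(),[.6,0,0]); p=r.x
print(p,np.degrees(p[2]),r.fun.reshape(-1,2).round(2)); np.save('p.npy',p)
for q,z in (([93,98],39.5),([500,172],45)):
    s=ls(lambda a:(proj(c,F(p,[[a[0],a[1],z]]))-px([q])).ravel(),[62,60]).x; print('pipe',s)
s=pickle.load(open('pics/s0.pkl','rb'))
im=s['color'].copy()
for k in K+[[62,60,30],[62,-85,39.5],[62,-85,57]]:
    u=proj(s,F(p,k))[0]; cv2.circle(im,tuple((int(round(x)) for x in u)),1,(0,255,0),-1)
cv2.imwrite('pics/s1.png',cv2.resize(im[140:300,200:360],(600,600),interpolation=cv2.INTER_NEAREST))
for n,k in dict(mouth=[62,60,30],stop=[62,-85,39.5],grip=[-13,0,165],pivot=[-8,0,60]).items(): print(n,F(p,k))
# neighbours: yellow tape, marker, bottle
for n,u,z in (('tape',(262*.64,343*.64),.059),('marker',(256*.64,300*.64),.018),('bottle',(481*.64,281*.64),.16)):
    print(n,ls(lambda a:(proj(c,[[a[0],a[1],z]])-[u]).ravel(),[.5,0]).x)
E
```

```text
[ 0.48255142 -0.33119965 -0.16936064] -9.703649856505347 [[-0.6   0.42]
 [ 0.83  0.68]
 [ 0.75  0.09]
 [-1.04 -0.99]
 [ 0.04 -0.17]]
pipe [ 62.05487441 115.98781495]
pipe [ 61.85605752 -44.50464853]
mouth [[ 0.5537775  -0.28250832  0.03      ]]
stop [[ 0.52933743 -0.42543376  0.0395    ]]
grip [[ 0.46973741 -0.32900847  0.165     ]]
pivot [[ 0.47466588 -0.32985123  0.06      ]]
tape [ 0.40420967 -0.19376286]
marker [ 0.46747833 -0.17482574]
bottle [ 0.49323032 -0.49726239]
```

View pics/s1.png

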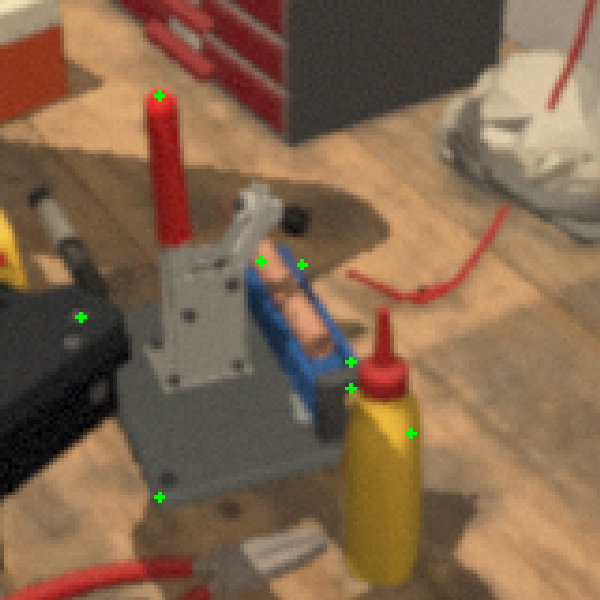

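The projected points line up in the scene view too (handle top at crop (160,95), stop at (350,365)), so the jig pose is good. The pipe is about 40.5 mm short of the stop. Next I move above the near end with closed fingers, their closing axis along fixture x.

jog_arm([
  [0, 0, 5],
  [0, 0, 9],
  [5, 5, 9],
  [10, 10, 9],
  [14, 15, 9],
  [18, 20, 9],
  [22, 25, 9],
  [26, 30, 9],
  [30, 34, 9],
  [33.6, 38.1, 9],
  [33.6, 38.1, 9],
  [33.6, 38.1, 9],
], turn=[0, 8, 16, 24, 32, 40, 48, 56, 58.6, 58.6, 58.6, 58.6], grip=[1, 1, 1, 1, 1, 1, 1, 1, 1, 1, 1, 1])

```text
time_s: 1.65
position: [0.5676, -0.199, 0.3121]
tcp_rot: [[0.166, 0.986, -0.001], [0.986, -0.166, -0.0], [-0.0, -0.001, -1.0]]
force: [0.7, 0.0, -1.0]
opening: 0.004
grasp_force: 0.0
```

jog_arm([
  [0, 0, -5],
  [0, 0, -10],
  [0, 0, -15],
  [0, 0, -20],
  [0, 0, -24],
  [0, 0, -27],
  [0, 0, -28.3],
  [0, 0, -28.3],
  [0, 0, -28.3],
], turn=[0, 0, 0, 0, 0, 0, 0, 0, 0], grip=[1, 1, 1, 1, 1, 1, 1, 1, 1])

```text
time_s: 2.78
position: [0.5684, -0.2005, 0.0309]
tcp_rot: [[0.168, 0.986, 0.002], [0.986, -0.168, -0.001], [-0.001, 0.002, -1.0]]
force: [-0.5, 0.1, 0.2]
opening: 0.003
grasp_force: 0.0
```

```bash
python3 - <<'E'
from h import *
t=snap('top','t1');w=snap('wrist','w1')
im=np.hstack([cv2.resize(t['color'][110:240,150:300],(450,390),interpolation=cv2.INTER_CUBIC),cv2.resize(w['color'],(350,262))[:262].copy() if 0 else cv2.copyMakeBorder(cv2.resize(w['color'],(350,262)),0,128,0,0,0)])
cv2.imwrite('pics/m1.png',im); print(read_state()['position'])
E
```

```text
[ 0.56861292 -0.20010869  0.03105404]
```

View pics/m1.png

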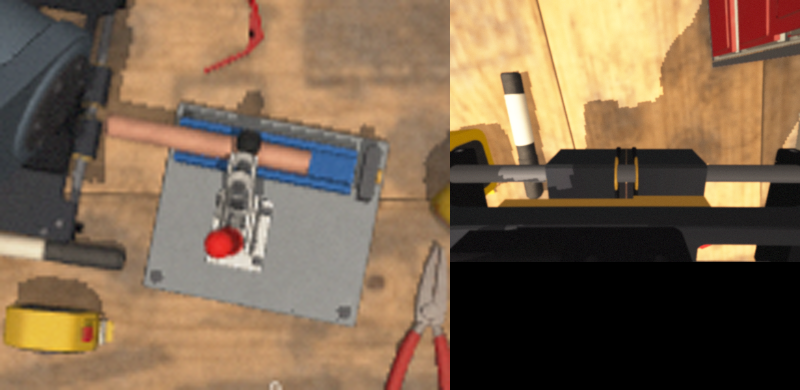

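The closed fingers are right behind the pipe's near end (107,125) and in line with it. Now I push along the channel.

jog_arm([
  [-0.17, -0.99, 0],
  [-0.27, -1.58, 0],
  [-0.34, -1.97, 0],
  [-0.4, -2.37, 0],
  [-0.47, -2.76, 0],
  [-0.54, -3.15, 0],
  [-0.61, -3.55, 0],
  [-0.67, -3.94, 0],
  [-0.74, -4.34, 0],
  [-0.81, -4.73, 0],
  [-0.88, -5.13, 0],
  [-0.93, -5.42, 0],
], turn=[0, 0, 0, 0, 0, 0, 0, 0, 0, 0, 0, 0], grip=[1, 1, 1, 1, 1, 1, 1, 1, 1, 1, 1, 1])

```text
time_s: 4.38
position: [0.5584, -0.2539, 0.0295]
tcp_rot: [[0.168, 0.986, -0.0], [0.986, -0.168, -0.0], [-0.0, -0.0, -1.0]]
force: [0.0, 1.6, 0.5]
opening: 0.005
grasp_force: 0.3
```

jog_arm([
  [-0.02, -0.1, 0],
  [-0.03, -0.2, 0],
  [-0.03, -0.2, 0],
], turn=[0, 0, 0], grip=[1, 1, 1])

```text
time_s: 4.75
position: [0.5581, -0.2558, 0.0296]
tcp_rot: [[0.167, 0.986, 0.0], [0.986, -0.167, -0.0], [-0.0, 0.0, -1.0]]
force: [-1.2, 0.6, 1.2]
opening: 0.004
grasp_force: 0.0
```

jog_arm([
  [-0.02, -0.1, 0],
  [-0.03, -0.2, 0],
  [-0.03, -0.2, 0],
  [-0.03, -0.2, 0],
], turn=[0, 0, 0, 0], grip=[1, 1, 1, 1])

```text
time_s: 5.25
position: [0.5579, -0.2565, 0.0296]
tcp_rot: [[0.168, 0.986, -0.0], [0.986, -0.168, 0.001], [0.001, -0.0, -1.0]]
force: [1.9, 4.8, 2.4]
opening: 0.004
grasp_force: 2.6
```

jog_arm([
  [-0.02, -0.1, 0],
  [-0.03, -0.2, 0],
  [-0.03, -0.2, 0],
  [-0.03, -0.2, 0],
], turn=[0, 0, 0, 0], grip=[1, 1, 1, 1])

```text
time_s: 5.75
position: [0.5578, -0.2566, 0.0296]
tcp_rot: [[0.168, 0.986, -0.0], [0.986, -0.168, 0.004], [0.004, -0.001, -1.0]]
force: [3.8, 10.0, 1.9]
opening: 0.003
grasp_force: 5.1
```

Motion stopped with 10 N of push force, so the pipe is against the stop. Back off along the channel, then up.

jog_arm([
  [0.17, 1, 0],
  [0.4, 2.4, 0],
  [0.6, 3.5, 0],
  [0.6, 3.5, 5],
  [0.6, 3.5, 10],
  [0.6, 3.5, 15],
  [0.6, 3.5, 20],
  [0.6, 3.5, 24],
  [0.6, 3.5, 24],
  [0.6, 3.5, 24],
], turn=[0, 0, 0, 0, 0, 0, 0, 0, 0, 0], grip=[1, 1, 1, 1, 1, 1, 1, 1, 1, 1])

```text
time_s: 7.0
position: [0.5629, -0.224, 0.2688]
tcp_rot: [[0.167, 0.986, -0.001], [0.986, -0.167, 0.001], [0.0, -0.001, -1.0]]
force: [1.0, -0.1, 0.0]
opening: 0.005
grasp_force: 0.0
```

```bash
python3 - <<'E'
from h import *
t=snap('top','t2');p=np.load('p.npy')
cv2.imwrite('pics/m2.png',cv2.resize(t['color'][135:235,170:300],(780,600),interpolation=cv2.INTER_CUBIC))
x=read_state()['position'];print(x)
c,s=np.cos(p[2]),np.sin(p[2])
for th in [0.05]+list(np.arange(.1,1.4,.1)):
    r=100; C=[-8-r*np.sin(th)+9.5*np.cos(th)+15,0,60+r*np.cos(th)+9.5*np.sin(th)]
    w=F(p,C)[0]; print(round(th,2),w.round(4))
w=F(p,[35,0,160])[0]; print('start',w,(w-x)*100)
E
```

```text
[ 0.56254573 -0.22388196  0.26803228]
0.05 [ 0.4939 -0.3331  0.1603]
0.1 [ 0.4889 -0.3323  0.1604]
0.2 [ 0.479  -0.3306  0.1599]
0.3 [ 0.4693 -0.3289  0.1583]
0.4 [ 0.4597 -0.3273  0.1558]
0.5 [ 0.4504 -0.3257  0.1523]
0.6 [ 0.4415 -0.3242  0.1479]
0.7 [ 0.4331 -0.3227  0.1426]
0.8 [ 0.4253 -0.3214  0.1365]
0.9 [ 0.4181 -0.3202  0.1296]
1.0 [ 0.4116 -0.3191  0.122 ]
1.1 [ 0.4059 -0.3181  0.1138]
1.2 [ 0.401  -0.3173  0.1051]
1.3 [ 0.397  -0.3166  0.0959]
start [ 0.51705066 -0.33709897  0.16      ] [ -4.54950648 -11.32170096 -10.80322775]
```

View pics/m2.png

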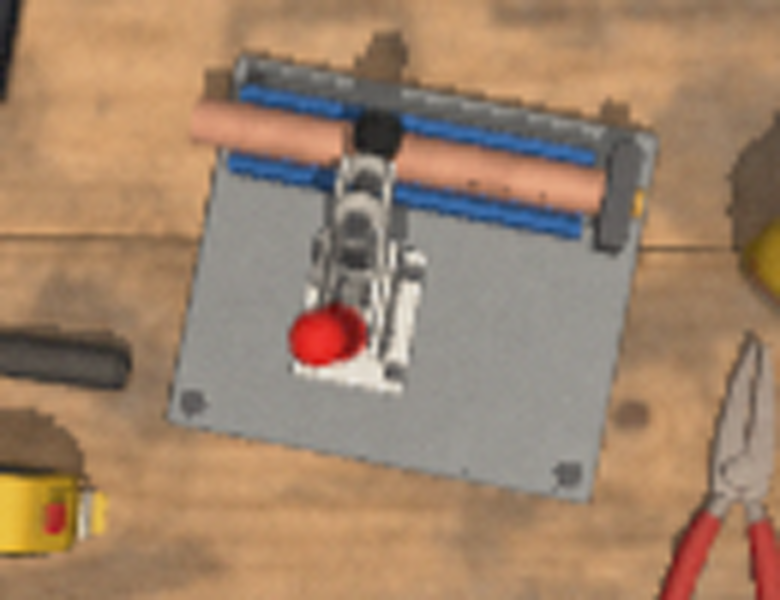

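The pipe's end (605,190) is up against the stop. Now I move to the handle's +x side.

jog_arm([
  [-2, -5, 0],
  [-4, -9, 0],
  [-4.5, -11.3, 0],
  [-4.5, -11.3, -3],
  [-4.5, -11.3, -7],
  [-4.5, -11.3, -10],
  [-4.5, -11.3, -10.8],
  [-4.5, -11.3, -10.8],
], turn=[0, 0, 0, 0, 0, 0, 0, 0], grip=[1, 1, 1, 1, 1, 1, 1, 1])

```text
time_s: 8.05
position: [0.5187, -0.3373, 0.161]
tcp_rot: [[0.167, 0.986, -0.001], [0.986, -0.167, 0.001], [0.001, -0.001, -1.0]]
force: [0.1, 0.7, -0.0]
opening: 0.006
grasp_force: 0.0
```

jog_arm([
  [-1.2, 0.2, 0],
  [-2.2, 0.4, 0],
  [-2.9, 0.5, 0],
  [-3.9, 0.6, -0.1],
  [-4.9, 0.8, -0.2],
  [-5.8, 1.0, -0.5],
  [-6.7, 1.1, -0.8],
  [-7.6, 1.3, -1.3],
], turn=[0, 0, 0, 0, 0, 0, 0, 0], grip=[1, 1, 1, 1, 1, 1, 1, 1])

```text
time_s: 9.05
position: [0.4427, -0.3252, 0.1489]
tcp_rot: [[0.167, 0.986, 0.002], [0.986, -0.167, -0.002], [-0.001, 0.002, -1.0]]
force: [1.8, -0.8, 4.9]
opening: 0.004
grasp_force: 2.1
```

```bash
python3 - <<'E'
from h import *
s=snap('scene','s3')
cv2.imwrite('pics/m3.png',cv2.resize(s['color'][110:310,150:400],(750,600),interpolation=cv2.INTER_CUBIC))
x=read_state();print(x['position'],x['force'])
E
```

```text
[ 0.44104363 -0.32448872  0.14800568] [ 0.44230139 -2.45332524  2.69193934]
```

View pics/m3.png

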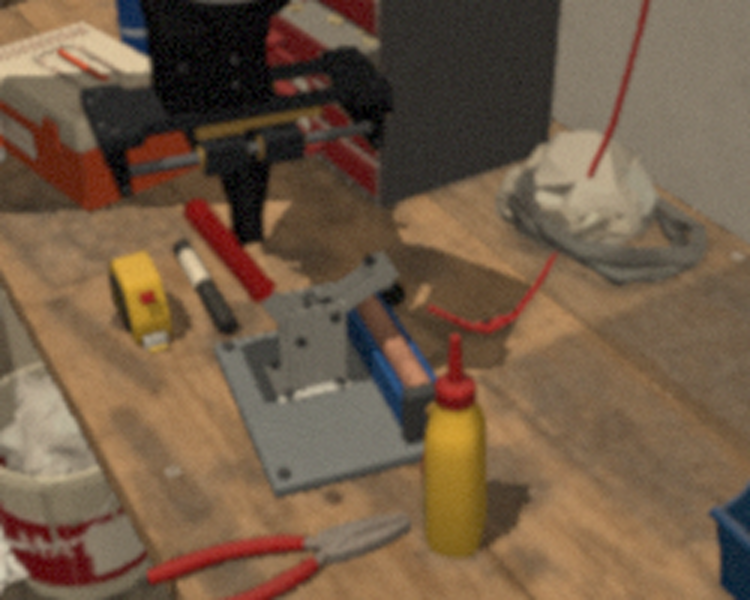

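The handle is leaning about 0.6 rad with the fingertips on it at (245,240). I continue along the arc.

jog_arm([
  [-0.84, 0.15, -0.53],
  [-1.62, 0.28, -1.14],
  [-2.34, 0.4, -1.83],
  [-2.99, 0.51, -2.6],
  [-3.56, 0.61, -3.4],
  [-4.05, 0.69, -4.3],
  [-4.45, 0.76, -5.2],
  [-4.6, 0.8, -5.7],
  [-4.6, 0.8, -5.7],
  [-4.6, 0.8, -5.7],
], turn=[0, 0, 0, 0, 0, 0, 0, 0, 0, 0], grip=[1, 1, 1, 1, 1, 1, 1, 1, 1, 1])

```text
time_s: 10.35
position: [0.3968, -0.3168, 0.0916]
tcp_rot: [[0.167, 0.986, 0.0], [0.986, -0.167, -0.0], [-0.0, 0.0, -1.0]]
force: [0.6, -0.3, 0.4]
opening: -0.001
grasp_force: 0.0
```

jog_arm([
  [0, 0, 4],
  [0, 0, 9],
  [0, 0, 14],
  [0, 0, 20],
  [-3, 10, 20],
  [-3, 15, 20],
  [-3, 15, 20],
  [-3, 15, 20],
], turn=[0, 0, 0, 0, 0, 0, 0, 0], grip=[1, 1, 1, 1, 1, 1, 1, 1])

```text
time_s: 11.35
position: [0.3659, -0.1646, 0.292]
tcp_rot: [[0.164, 0.986, 0.0], [0.986, -0.164, -0.0], [-0.0, 0.001, -1.0]]
force: [0.5, -0.5, -0.8]
opening: 0.007
grasp_force: 0.0
```

```bash
python3 - <<'E'
from h import *
s=snap('scene','s4');t=snap('top','t4')
cv2.imwrite('pics/m4.png',np.hstack([cv2.resize(s['color'][170:300,220:350],(400,400),interpolation=cv2.INTER_CUBIC),cv2.resize(t['color'][130:240,180:290],(400,400),interpolation=cv2.INTER_CUBIC)]))
p=np.load('p.npy');th=1.35
u=proj(t,F(p,[-8-142*np.sin(th),0,60+142*np.cos(th)]))[0];v=proj(s,F(p,[-8-142*np.sin(th),0,60+142*np.cos(th)]))[0]
print('locked tip: scene crop',(v-[220,170])*400/130,'top crop',(u-[180,130])*400/110)
E
```

```text
locked tip: scene crop [-110.29800634  159.46429564] top crop [128.82773026 440.97902228]
```

View pics/m4.png

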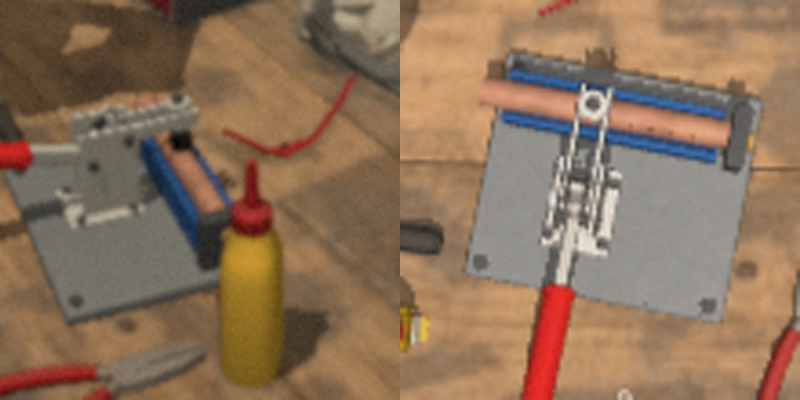

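The handle is down and the arm is level with the pad on the pipe (180,140). The pipe's end still meets the stop, at top-view (728,130). Nothing else has moved and the robot is clear.

```bash
python3 -c "
from rig import *
print(hand_in())"
```

```text
the job is handed in; nothing more can be done
None
```

The pipe is up against the end stop, the clamp is locked with its pad on the pipe, and the job is handed in at about 11.5 s; this is judged from the last camera views, as the hand-in gave no verdict.

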